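# Bring the red-capped jar of the watch-parts carousel to the front and hold it there

### The job

Take the parts carousel by its brass centre knob and turn it until the red-capped jar stands squarely behind the brass pointer at the front of the plinth, then keep your grip on the knob so that the carousel stays still while I work from that jar: finish while holding it, do not let go. Turn it smoothly rather than spinning it, touch only the knob (not the glass jars or the turntable), and leave the other things on the bench where they are.

Things in the scene. Friction and masses are not known exactly. Their poses are not given: they have to be found in the camera images.
- plinth: fixed square walnut plinth of the parts carousel, 250 x 250 mm, 24 mm high; origin at the centre of its underside on the bench, on the vertical axis the carousel turns about; x points away from its front, so its front (the side with the brass pointer and two small white cards) faces -x; z up
- pointer (a point): centre of the brass pointer let into the plinth's top at the middle of its front edge: a 16 x 12 mm strip, 116 mm from the turning axis, 27 mm above the bench
- turntable: round aluminium turntable, diameter 208 mm, on the plinth; turns endlessly either way about the vertical axis on a light bearing (0.02 N m; coasts a little). Origin on the axis at its underside, 30 mm above the bench (top at 40 mm); z up; the red-capped jar is on its own -x side. Six steel cups (inside diameter 42, 10 mm high) 60 degrees apart, 76 mm from the axis, hold the jars
- knob: upright steel post (12 mm thick) with a round brass knob on top, fixed to the middle of the turntable and turning with it; origin on the axis, 40 mm above the bench; the knob is a fluted cylinder 35 mm in diameter from 128 to 154 mm above the bench, with a rounded top up to 157 mm; everything around it is below 90 mm
- knob_grip (a point): the middle of the brass knob, on the turning axis, 141 mm above the bench: the height to grip
- jar_red_mid (a point): the wanted jar: closed glass jar of watch parts with a red cap (the only red one), diameter 38 mm, 48 mm tall, about 60 g, standing loose in its cup; this point is at its centre, half-way up, 64 mm above the bench, 76 mm from the turning axis
- jar1_mid (a point): another jar of the carousel, same size, black cap; centre, half-way up
- jar2_mid (a point): another jar of the carousel, same size, white cap; centre, half-way up
- jar3_mid (a point): another jar of the carousel, same size, black cap; centre, half-way up
- jar4_mid (a point): another jar of the carousel, same size, blue cap; centre, half-way up
- jar5_mid (a point): another jar of the carousel, same size, black cap; centre, half-way up
- loupe: bystander: black watchmaker's eye loupe, 38 mm across, 30 mm tall, standing on the bench beside the plinth; origin at the centre of its underside
- movement_holder: bystander: steel movement holder with a brass watch movement, 87 x 34 x 22 mm, on the bench beside the plinth; origin at the centre of its underside
- parts_tin: bystander: round aluminium parts tin, diameter 65 mm, 21 mm tall, on the bench beside the plinth; origin at the centre of its underside
Not all that is in view belongs to the job. What is shaped like the part that bears jar1_mid but purple is not meant. Leave any turquoise look-alike of the part that bears jar3_mid alone.

How it is judged:
By the outcome, as a careful person would: the job done as asked, in the order asked, and still so for the second after the job is handed in, while the arm keeps its last pose, push and grip.
It also fails if it takes over 48 s, if anything falls off the work surface, if the arm or the gripper's body presses on something with over 40 N, if the wrist force passes 120 N, or if a joint passes its speed limit or range.

### The arm

A 6-joint arm with a two-finger parallel gripper is mounted at the origin on the work surface. World frame = base frame: x ahead of the robot, y to its left, z up, the work surface at z = 0. Lengths are in m, angles in rad, forces in N, time in s.
With the tool pointing down it reaches from about 0.375 to 0.975 m from the base axis. Payload 3.8 kg.
Tool frame: the origin (TCP) lies midway between the tips of the shut fingers; the grasp point (between the pads) lies 19 mm behind it; z points along the fingers, y is the line along which they close (so a half turn about z gives the same grasp; the last joint's range is limited). The gripper opens to 85 mm and grips with 20 to 120 N. Pads are 22 mm wide; open, the fingers measure 114 mm over their backs; the gripper's body (76 mm by 85 mm) begins 54 mm behind the grasp point. The pads swing forward as they close: fully open they stand 13 mm farther back than shut.
Start: joints at [1.116, 0.264, 1.604, -0, 1.274, -0.037], TCP at [0.274, 0.617, 0.231] pointing down, gripper open.
Joint ranges: [-2.63, 2.63], [-0.94, 2.18], [0.31, 2.57], [-1.31, 4.45], [0, 2.66], [-2.55, 2.55]. Speed limits (rad/s): [2.57, 2.57, 3.14, 3.14, 3.14, 3.14].

### API

Orientations are given as a rotation vector (axis times angle).
In Python, from workcell import read_state, vision, ticket gives the robot as it stands. The module is installed in compiled form; this text tells all that it offers.
- The arm moves only by the tool jog_arm, never from a script. Its arguments are lists of equal length, an entry for each row: "turn": the turn, a rotation vector about the tool's x, y, z in rad, a list of three; "delta_pos": the shift along the tool's x, y, z in m, a list of three; "gripper": the finger opening in m, from 0 to 0.0854. In form: {"turn": [[rx, ry, rz], ...], "delta_pos": [[dx, dy, dz], ...], "gripper": [gripper, ...]}. A call has 1 to 20 rows; each row shifts and turns the commanded pose from where the row before left it, along the tool's axes as they then stand; what a row does not reach is not made up. A row lasts 1/12 s, in which the tool goes at most 41.7 mm and 7.16 degrees, less where a joint would pass 70% of its speed; a pose out of reach is approached as far as the arm can. A call with a gripper value outside its range is refused whole. The fingers move at their own pace and stop on an object; "grip_force" is the grip in N (left out, the last holds). Time passes only in rows, so rows that do not move let the fingers close. It gives the time, the measured TCP pose, the force, the opening and the grip force at its end, in the units of the state.
- read_state(): the state, without advancing time (a new reading comes with each control period).
- vision.read_camera(name): name is "scene" or "top" or "wrist"; returns the picture (420x560x3 uint8, red, green, blue); there is no depth.
- vision.calibration(name): a dict with "vfov" (degrees; the focal length in pixels is half the picture's height over the tangent of half this angle, whatever the lens; pixels are square), "cx", "cy" (the principal point, pixels), "R" (3x3) and "t" (3): a world point X has camera coordinates R X + t; the wrist camera has in their place "mount" (4x4, takes a point from camera to tool coordinates, whose origin is the TCP and whose axes are the flange's). Camera axes: x right, y down, z forward; pixel columns grow to the right and rows downward; lengths in m; the calibration is good to about 2 mm. The wrist camera is an equidistant fisheye: a pixel r from the principal point sees the ray r / f radians off the axis. A picture is of the moment at which its call begins: read the wrist's pose just before it. calibration takes no time and is no camera call.
- ticket.finish_job(): hands the job in; it is judged then, once.
The state is a dict: "time": time; "q": joint angles; "joint_vel": joint speeds; "joint_torque": joint torques, N m; "tool_pos": TCP position; "tcp_rot": TCP orientation; "wrist_force": force on the tool from outside, world axes, zero at the start; "torque": the same for the moment, N m; "width": opening from 0.0 (shut) to 1.0 (fully open); "grip_force": force on a finger pad.
Only numpy, scipy, OpenCV 4.12 (cv2) and the standard library are available. Lean on these libraries where they do the work, as an engineer would, in place of code of your own. Each camera call takes 0.05 s, during which the arm holds its last target. There are 200 camera calls.

## Working session

There is one attempt and no reset: what is moved stays moved. The work goes in short steps, Python scripts to look and compute and a tool call to move; the robot and the scene stay as the last step left them, time stands still between calls to the robot, and variables do not carry over. Pictures are saved under pics/ and viewed, at most 10 in all, crops included, and the job is handed in when it is done.

Besides the shell and the picture viewer there is one more tool, called after "Call:" as name(argument=value, ...) on one line, values as JSON. jog_arm: Moves the arm, as the interface text tells. Its arguments: {"type":"object","properties":{"turn":{"type":"array","items":{"type":"array","items":{"type":"number"}}},"delta_pos":{"type":"array","items":{"type":"array","items":{"type":"number"}}},"gripper":{"type":"array","items":{"type":"number"}},"grip_force":{"type":"number"}},"required":["turn","delta_pos","gripper"]}

```bash
mkdir -p pics; python3 - <<'E'
from workcell import read_state, vision
import cv2,numpy as np
s=read_state();print({k:np.round(v,3).tolist() for k,v in s.items()})
a=[]
for n in("scene","top"):
    im=vision.read_camera(n);np.save(f"{n}0.npy",im);cv2.imwrite(f"pics/{n}0.png",im[:,:,::-1]);c=vision.calibration(n);print(n,c)
E
```

```text
{'time': 0.0, 'q': [1.116, 0.265, 1.605, -0.0, 1.274, -0.037], 'joint_vel': [0.002, -0.002, 0.0, -0.001, -0.0, -0.0], 'joint_torque': [0.002, -51.511, -36.732, -0.0, 0.013, 0.0], 'tool_pos': [0.274, 0.616, 0.23], 'tcp_rot': [-0.651, -3.073, 0.003], 'wrist_force': [-0.231, -0.145, 0.49], 'torque': [0.01, -0.079, 0.013], 'grip_force': 0.0, 'width': 1.0}
scene {'vfov': 55.939643226471304, 'cx': 279.8065140343793, 'cy': 212.27151487673044, 'R': array([[ 0.15777957,  0.98744727, -0.00731375],
       [ 0.64254549, -0.10828776, -0.75855722],
       [-0.74982725,  0.11498541, -0.65156539]]), 't': array([-0.13637003, -0.29577422,  1.30416529])}
top {'vfov': 47.95491112032587, 'cx': 282.791616890374, 'cy': 211.2951367619006, 'R': array([[ 1.82512156e-03, -9.99942377e-01, -1.05788571e-02],
       [-9.82090760e-01,  2.00721375e-04, -1.88408332e-01],
       [ 1.88399599e-01,  1.07332659e-02, -9.82033802e-01]]), 't': array([0.05861332, 0.57692128, 0.90693982])}
```

View pics/scene0.png

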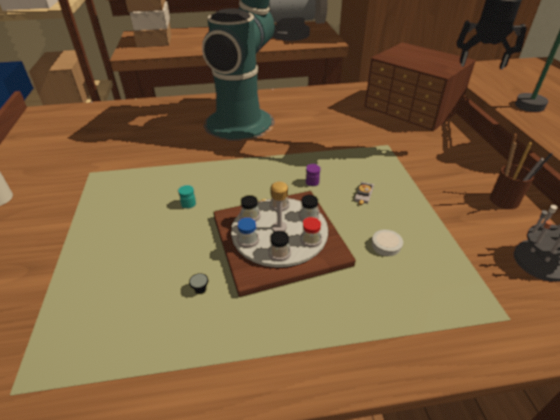

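View pics/top0.png

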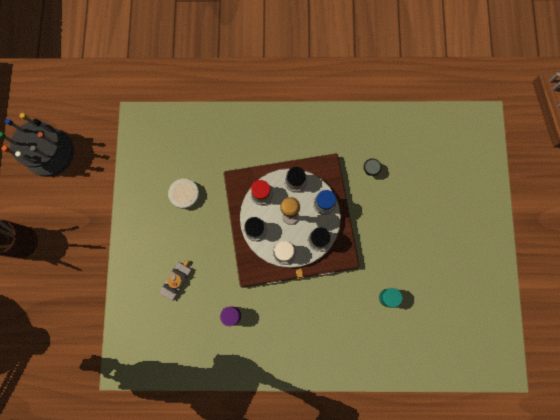

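The scene view shows the carousel with its knob at (279,192) and the red jar at (312,230). In the top view the knob is at (290,206), the red cap at (261,190) and the pointer at (299,273).

Possible confusions:
- Red cap at (261,190): this is the only red one.
- Other carousel jars: black (296,177), blue (326,200), black (320,238), white (284,252), black (255,228).
- Purple (230,316) and turquoise (392,298) jars: off the carousel, to be left alone.
- Brass parts: knob (290,206), pointer (299,273), and the movement (175,281), which is a bystander.

I choose the knob at (290,206) and the red jar at (261,190), and will check both in one close crop.

```bash
cat > h.py <<'E'
import numpy as np,cv2
from workcell import vision
def ray(n,u,v,z):
    c=vision.calibration(n);f=210/np.tan(np.radians(c['vfov'])/2)
    d=c['R'].T@np.array([(u-c['cx'])/f,(v-c['cy'])/f,1]);o=-c['R'].T@c['t']
    return o+d*(z-o[2])/d[2]
def blob(im,lo,hi,box):
    x0,y0,x1,y1=box;m=cv2.inRange(cv2.cvtColor(im,cv2.COLOR_RGB2HSV),lo,hi)[y0:y1,x0:x1]
    n,_,s,c=cv2.connectedComponentsWithStats(m);i=1+np.argmax(s[1:,4]);return c[i]+[x0,y0],s[i,4]
E
python3 - <<'E'
from h import *
im=np.load("top0.npy")
cv2.imwrite("pics/crop0.png",cv2.resize(im[140:300,210:370,::-1],None,fx=3.7,fy=3.7,interpolation=cv2.INTER_CUBIC))
sc=np.load("scene0.npy")
B=(215,145,365,295)
r,a=blob(im,(0,150,90),(6,255,255),B);print("red",r,a,ray("top",*r,.088))
k,a=blob(im,(10,130,60),(25,255,255),(275,190,305,220));print("knob",k,a,ray("top",*k,.156))
p,a=blob(im,(10,120,130),(28,255,255),(285,262,312,285));print("ptr",p,a,ray("top",*p,.027))
k2,a=blob(sc,(10,110,60),(28,255,255),(265,175,295,210));print("knob scene",k2,a,ray("scene",*k2,.145))
# turntable ellipse
h=cv2.cvtColor(im,cv2.COLOR_RGB2HSV);
# plinth contour
m=np.zeros(im.shape[:2],np.uint8);b=cv2.inRange(im,(110,110,90),(255,255,255))
g=cv2.inRange(h,(22,40,70),(45,160,255)) 
cs,_=cv2.findContours(255-g[130:310,210:372],cv2.RETR_EXTERNAL,cv2.CHAIN_APPROX_NONE)
cs=max(cs,key=cv2.contourArea)+[210,130]
rect=cv2.minAreaRect(cs);print(rect)
for q in cv2.boxPoints(rect): print(q,ray("top",*q,.024))
E
```

```text
red [259.89788732 188.65140845] 284 [0.61637341 0.10428222 0.088     ]
knob [289.51470588 206.23161765] 272 [0.56692578 0.04574018 0.156     ]
ptr [298.73170732 272.65853659] 41 [0.45439382 0.02653626 0.027     ]
knob scene [279.7278481  190.93670886] 316 [0.57356367 0.04737237 0.145     ]
((295.9407043457031, 219.62948608398438), (119.40132141113281, 132.47503662109375), 80.90972137451172)
[221.10295 171.14352] [0.67048157 0.19177899 0.024     ]
[351.91418 150.21371] [ 0.71684293 -0.08928835  0.024     ]
[370.77844 268.11545] [ 0.46401781 -0.12146146  0.024     ]
[239.96722 289.04526] [0.42118498 0.14659574 0.024     ]
```

View pics/crop0.png

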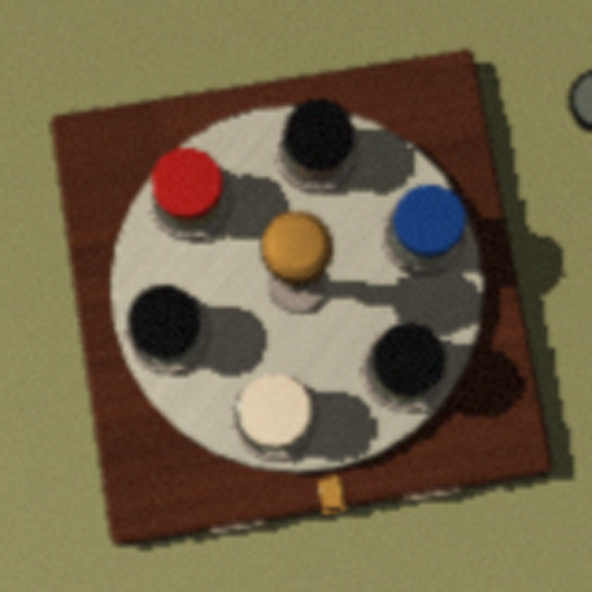

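The crop confirms the red-capped jar at crop (187,183), the knob at (297,246) and the pointer at (332,494). The plinth corners are (52,118), (470,52), (550,470) and (115,545). Next I work out the axis and angles.

```bash
python3 - <<'E'
from h import *
P=lambda u,v,z:ray("top",210+(u+.5)/3.7-.5,140+(v+.5)/3.7-.5,z)[:2]
c=np.array([P(*q,.024) for q in [(52,118),(470,52),(550,470),(115,545)]])
print(c,c.mean(0),[np.linalg.norm(c[i]-c[i-1]) for i in range(4)])
caps=np.array([P(*q,.088) for q in [(187,182),(319,134),(429,219),(408,359),(274,410),(164,322)]])
ax=caps.mean(0);print("caps",ax,np.linalg.norm(caps-ax,axis=1))
an=np.degrees(np.arctan2(*(caps-ax).T[::-1]));print(an)
kn=P(297,246,.156);print("knob",kn)
pt=P(332,494,.027);print("ptr",pt)
for A in (ax,c.mean(0),kn):
    d=pt-A;print(np.linalg.norm(d),np.degrees(np.arctan2(d[1],d[0])))
f=c[0]+c[1]-c[2]-c[3];l=c[0]+c[3]-c[1]-c[2]
print("plinth yaw",np.degrees(np.arctan2(f[1],f[0])),np.degrees(np.arctan2(l[1],l[0]))-90)
E
```

```text
[[ 0.66962471  0.18620768]
 [ 0.7090863  -0.05630798]
 [ 0.46696248 -0.09593222]
 [ 0.42544982  0.14514399]] [0.56778083 0.04477787] [np.float64(0.2476037223978819), np.float64(0.2457052306993475), np.float64(0.24534470654328622), np.float64(0.24462427947359405)]
caps [0.56798431 0.04485865] [0.07597923 0.07554652 0.07581434 0.07539724 0.07554621 0.07558649]
[  50.78570965   -9.18167194  -68.61274227 -129.2144995   170.86802735
  111.74646083]
knob [0.56713022 0.04502757]
ptr [0.45339907 0.02524565]
0.11625165860671464 -170.28707979832947
0.1160374706471614 -170.309447935174
0.115438726619409 -170.13292550985747
plinth yaw 9.420836063504323 9.505615013871306
```

```bash
cat > go.py <<'E'
import sys,numpy as np
from scipy.spatial.transform import Rotation as Ro
from workcell import read_state
def delta(t):
    s=read_state();R=Ro.from_rotvec(s['tcp_rot']);d=R.inv().apply(np.array(t)-s['tool_pos'])
    print("t",s['time'],"pos",np.round(s['tool_pos'],4),"R",R.as_matrix().round(3).tolist(),"q",np.round(s['q'],3));print("delta tool",d.round(4))
if __name__=="__main__": delta([float(a) for a in sys.argv[1:]])
E
python3 go.py .5678 .0449 .215
```

```text
t 0.1 pos [0.2736 0.6164 0.2301] R [[-0.914, 0.406, -0.001], [0.406, 0.914, -0.002], [0.0, -0.002, -1.0]] q [ 1.116  0.265  1.605  0.     1.274 -0.037]
delta tool [-0.5008 -0.4029  0.0159]
```

Call:
jog_arm(turn=[[0,0,0],[0,0,0],[0,0,0],[0,0,0],[0,0,0],[0,0,0],[0,0,0],[0,0,0],[0,0,0],[0,0,0],[0,0,0],[0,0,0],[0,0,0],[0,0,0],[0,0,0],[0,0,0],[0,0,0],[0,0,0],[0,0,0],[0,0,0]], delta_pos=[[-0.01,-0.008,0],[-0.02,-0.016,0],[-0.027,-0.022,0],[-0.028,-0.0225,0],[-0.028,-0.0225,0],[-0.028,-0.0225,0],[-0.028,-0.0225,0],[-0.028,-0.0225,0],[-0.028,-0.0225,0],[-0.028,-0.0225,0],[-0.028,-0.0225,0],[-0.028,-0.0225,0],[-0.028,-0.0225,0],[-0.028,-0.0225,0],[-0.028,-0.0225,0],[-0.028,-0.0225,0],[-0.028,-0.0225,0],[-0.026,-0.021,0],[-0.018,-0.0145,0],[-0.008,-0.0065,0]], gripper=[0.0854,0.0854,0.0854,0.0854,0.0854,0.0854,0.0854,0.0854,0.0854,0.0854,0.0854,0.0854,0.0854,0.0854,0.0854,0.0854,0.0854,0.0854,0.0854,0.0854], grip_force=40)

```text
time: 1.77
tool_pos: [0.5688, 0.0416, 0.231]
tcp_rot: [0.656, 3.072, -0.002]
wrist_force: [-0.2, 0.2, 0.3]
width: 0.995
grip_force: 0.0
```

Call:
jog_arm(turn=[[0,0,0.06],[0,0,0.1],[0,0,0.12],[0,0,0.12],[0,0,0.12],[0,0,0.12],[0,0,0.12],[0,0,0.12],[0,0,0.12],[0,0,0.12],[0,0,0.12],[0,0,0.12],[0,0,0.12],[0,0,0.12],[0,0,0.12],[0,0,0.12],[0,0,0.12],[0,0,0.12],[0,0,0.1],[0,0,0.06]], delta_pos=[[0,0,0],[0,0,0],[0,0,0],[0,0,0],[0,0,0],[0,0,0],[0,0,0],[0,0,0],[0,0,0],[0,0,0],[0,0,0],[0,0,0],[0,0,0],[0,0,0],[0,0,0],[0,0,0],[0,0,0],[0,0,0],[0,0,0],[0,0,0]], gripper=[0.0854,0.0854,0.0854,0.0854,0.0854,0.0854,0.0854,0.0854,0.0854,0.0854,0.0854,0.0854,0.0854,0.0854,0.0854,0.0854,0.0854,0.0854,0.0854,0.0854])

```text
time: 3.43
tool_pos: [0.5673, 0.0455, 0.231]
tcp_rot: [-3.051, -0.746, 0.001]
wrist_force: [0.0, 0.2, -0.1]
width: 1.001
grip_force: 0.0
```

```bash
python3 - <<'E'
from go import *
from workcell import vision
import cv2
delta([.5678,.0449,.118])
s=read_state();im=vision.read_camera("wrist");np.save("w1.npy",im);cv2.imwrite("pics/w1.png",im[:,:,::-1])
c=vision.calibration("wrist");print(c)
R=Ro.from_rotvec(s['tcp_rot']).as_matrix();f=210/np.tan(np.radians(c['vfov'])/2);M=np.array(c['mount'])
def proj(X):
    p=R.T@(np.array(X)-s['tool_pos']);p=np.linalg.inv(M)@np.r_[p,1];p=p[:3]
    r=np.hypot(p[0],p[1]);th=np.arctan2(r,p[2]);return c['cx']+f*th*p[0]/r,c['cy']+f*th*p[1]/r
print("knob top exp",proj([.5678,.0449,.157]),"ptr",proj([.4534,.0252,.027]))
E
```

```text
t 3.4333 pos [0.5673 0.0455 0.231 ] R [[0.887, 0.461, -0.001], [0.461, -0.887, 0.0], [-0.001, -0.001, -1.0]] q [0.036 0.065 1.834 0.    1.243 1.127]
delta tool [0.0002 0.0008 0.113 ]
{'vfov': 65.70646984690485, 'cx': 281.2947771167037, 'cy': 212.40242629350792, 'mount': array([[-1.51105982e-03, -9.48144817e-01, -3.17835055e-01,
         8.15438863e-02],
       [ 9.99998518e-01, -1.17053058e-03, -1.26236887e-03,
         6.93940524e-04],
       [ 8.24872852e-04, -3.17836492e-01,  9.48145181e-01,
        -1.43163791e-01],
       [ 0.00000000e+00,  0.00000000e+00,  0.00000000e+00,
         1.00000000e+00]])}
knob top exp (np.float64(281.852433106697), np.float64(223.8125144733974)) ptr (np.float64(252.88640628970865), np.float64(271.2394345010337))
```

View pics/w1.png

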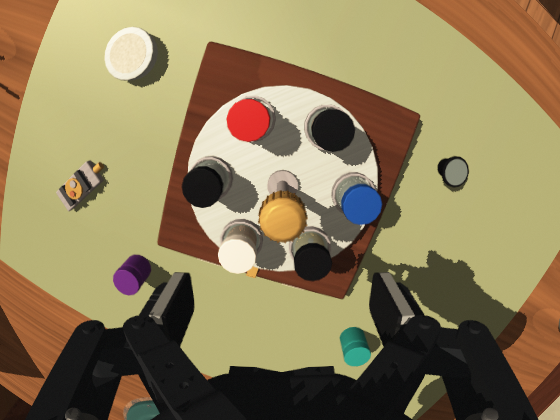

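The wrist view shows the knob at (283,213), against an expected (282,224) for its top. It is centred between the open fingers, and the jar at red (249,120) is clear. Next I descend and close.

Call:
jog_arm(turn=[[0,0,0],[0,0,0],[0,0,0],[0,0,0],[0,0,0],[0,0,0],[0,0,0],[0,0,0],[0,0,0],[0,0,0],[0,0,0],[0,0,0]], delta_pos=[[0,0.0008,0.006],[0,0,0.01],[0,0,0.012],[0,0,0.012],[0,0,0.012],[0,0,0.012],[0,0,0.012],[0,0,0.012],[0,0,0.012],[0,0,0.008],[0,0,0.004],[0,0,0]], gripper=[0.0854,0.0854,0.0854,0.0854,0.0854,0.0854,0.0854,0.0854,0.0854,0.0854,0.0854,0.0854])

```text
time: 4.48
tool_pos: [0.5678, 0.0446, 0.1179]
tcp_rot: [-3.05, -0.752, 0.003]
wrist_force: [-1.0, -0.3, 0.2]
width: 1.0
grip_force: 0.0
```

Call:
jog_arm(turn=[[0,0,0],[0,0,0],[0,0,0],[0,0,0],[0,0,0],[0,0,0],[0,0,0],[0,0,0],[0,0,0],[0,0,0],[0,0,0],[0,0,0]], delta_pos=[[0,0,0],[0,0,0],[0,0,0],[0,0,0],[0,0,0],[0,0,0],[0,0,0],[0,0,0],[0,0,0],[0,0,0],[0,0,0],[0,0,0]], gripper=[0.065,0.055,0.048,0.044,0.04,0.037,0.034,0.03,0.025,0.025,0.025,0.025], grip_force=40)

```text
time: 5.48
tool_pos: [0.5685, 0.0452, 0.1199]
tcp_rot: [-3.049, -0.752, -0.0]
wrist_force: [-3.7, 2.5, 5.6]
width: 0.399
grip_force: 39.5
```

```bash
python3 go.py .5678 .0449 .118; python3 -c "
from workcell import read_state as r;s=r();print(s['width']*.0854,s['grip_force'],s['wrist_force'],s['torque'])"
```

```text
t 5.4833 pos [0.5685 0.0452 0.1199] R [[0.885, 0.465, -0.0], [0.465, -0.885, 0.001], [0.0, -0.001, -1.0]] q [3.500e-02 1.630e-01 1.942e+00 1.000e-03 1.037e+00 1.122e+00]
delta tool [-0.0008 -0.0001  0.0019]
0.03403818290217144 39.51992869377136 [-3.65570438  2.50230975  5.57037957] [ 0.65339396  0.54295683 -0.02042734]
```

Call:
jog_arm(turn=[[0,0,-0.01],[0,0,-0.02],[0,0,-0.03],[0,0,-0.04],[0,0,-0.05],[0,0,-0.05],[0,0,-0.05],[0,0,-0.05],[0,0,-0.05],[0,0,-0.04],[0,0,-0.03],[0,0,-0.02],[0,0,-0.01],[0,0,0],[0,0,0]], delta_pos=[[0,0,0],[0,0,0],[0,0,0],[0,0,0],[0,0,0],[0,0,0],[0,0,0],[0,0,0],[0,0,0],[0,0,0],[0,0,0],[0,0,0],[0,0,0],[0,0,0],[0,0,0]], gripper=[0.025,0.025,0.025,0.025,0.025,0.025,0.025,0.025,0.025,0.025,0.025,0.025,0.025,0.025,0.025])

```text
time: 6.73
tool_pos: [0.5685, 0.0452, 0.1199]
tcp_rot: [-2.805, -1.414, -0.0]
wrist_force: [-2.8, 3.4, 6.3]
width: 0.398
grip_force: 39.6
```

```bash
cat > chk.py <<'E'
import sys
from h import *
from go import *
delta([.5678,.0449,.118]);s=read_state();print("w",s['width']*.0854,s['grip_force'],s['wrist_force'].round(1) if hasattr(s['wrist_force'],'round') else s['wrist_force'])
im=vision.read_camera("top");cv2.imwrite(f"pics/{sys.argv[1]}.png",cv2.resize(im[140:300,210:370,::-1],None,fx=3.7,fy=3.7))
sc=vision.read_camera("scene");cv2.imwrite(f"pics/{sys.argv[1]}s.png",cv2.resize(sc[150:300,190:370,::-1],None,fx=4,fy=4))
for n,i,B in(("top",im,(215,145,365,295)),("scene",sc,(205,180,350,290))):
  try:
    r,a=blob(i,(0,150,60),(6,255,255),B);p=ray(n,*r,.086);d=p[:2]-[.5678,.0449];print(n,r,a,p,np.linalg.norm(d),np.degrees(np.arctan2(d[1],d[0])))
  except Exception as e: print(n,e)
E
python3 chk.py a1
```

```text
t 6.7333 pos [0.5685 0.0452 0.1199] R [[0.595, 0.804, -0.0], [0.804, -0.595, 0.001], [0.001, -0.001, -1.0]] q [3.500e-02 1.630e-01 1.942e+00 1.000e-03 1.037e+00 6.720e-01]
delta tool [-0.0007 -0.0004  0.0019]
w 0.03397103194958362 39.55273389816284 [-2.8  3.4  6.3]
top [258.6097561  204.47560976] 82 [0.58469774 0.10660027 0.086     ] 0.06397231196022665 74.68405089307404
scene [315.80888889 214.02222222] 225 [0.58781506 0.12053195 0.086     ] 0.07823550441232933 75.17717280671827
```

Call:
jog_arm(turn=[[0,0,-0.01],[0,0,-0.02],[0,0,-0.03],[0,0,-0.04],[0,0,-0.05],[0,0,-0.05],[0,0,-0.05],[0,0,-0.05],[0,0,-0.05],[0,0,-0.05],[0,0,-0.05],[0,0,-0.05],[0,0,-0.05],[0,0,-0.05],[0,0,-0.05],[0,0,-0.05],[0,0,-0.05],[0,0,-0.05],[0,0,-0.05],[0,0,-0.05]], delta_pos=[[0,0,0],[0,0,0],[0,0,0],[0,0,0],[0,0,0],[0,0,0],[0,0,0],[0,0,0],[0,0,0],[0,0,0],[0,0,0],[0,0,0],[0,0,0],[0,0,0],[0,0,0],[0,0,0],[0,0,0],[0,0,0],[0,0,0],[0,0,0]], gripper=[0.025,0.025,0.025,0.025,0.025,0.025,0.025,0.025,0.025,0.025,0.025,0.025,0.025,0.025,0.025,0.025,0.025,0.025,0.025,0.025])

```text
time: 8.5
tool_pos: [0.5686, 0.0452, 0.1199]
tcp_rot: [-1.908, -2.496, -0.001]
wrist_force: [-2.8, 4.1, 5.2]
width: 0.401
grip_force: 39.6
```

Call:
jog_arm(turn=[[0,0,-0.05],[0,0,-0.05],[0,0,-0.05],[0,0,-0.05],[0,0,-0.05],[0,0,-0.05],[0,0,-0.05],[0,0,-0.05],[0,0,-0.05],[0,0,-0.05],[0,0,-0.05],[0,0,-0.05],[0,0,-0.05],[0,0,-0.05],[0,0,-0.05],[0,0,-0.05],[0,0,-0.04],[0,0,-0.03],[0,0,-0.02],[0,0,-0.01]], delta_pos=[[0,0,0],[0,0,0],[0,0,0],[0,0,0],[0,0,0],[0,0,0],[0,0,0],[0,0,0],[0,0,0],[0,0,0],[0,0,0],[0,0,0],[0,0,0],[0,0,0],[0,0,0],[0,0,0],[0,0,0],[0,0,0],[0,0,0],[0,0,0]], gripper=[0.025,0.025,0.025,0.025,0.025,0.025,0.025,0.025,0.025,0.025,0.025,0.025,0.025,0.025,0.025,0.025,0.025,0.025,0.025,0.025])

```text
time: 10.17
tool_pos: [0.5687, 0.0452, 0.1199]
tcp_rot: [0.634, 3.077, 0.001]
wrist_force: [-2.2, 3.5, 4.9]
width: 0.4
grip_force: 39.6
```

Call:
jog_arm(turn=[[0,0,-0.01],[0,0,-0.02],[0,0,-0.03],[0,0,-0.03],[0,0,-0.03],[0,0,-0.02],[0,0,-0.02],[0,0,-0.009],[0,0,0],[0,0,0],[0,0,0],[0,0,0]], delta_pos=[[0,0,0],[0,0,0],[0,0,0],[0,0,0],[0,0,0],[0,0,0],[0,0,0],[0,0,0],[0,0,0],[0,0,0],[0,0,0],[0,0,0]], gripper=[0.025,0.025,0.025,0.025,0.025,0.025,0.025,0.025,0.025,0.025,0.025,0.025])

```text
time: 11.17
tool_pos: [0.5687, 0.0452, 0.1199]
tcp_rot: [0.374, 3.119, 0.001]
wrist_force: [-2.1, 3.5, 5.8]
width: 0.394
grip_force: 39.6
```

```bash
python3 chk.py a2; python3 - <<'E'
from workcell import vision
import cv2
im=vision.read_camera("wrist");cv2.imwrite("pics/w2.png",im[:,:,::-1])
E
```

```text
t 11.1667 pos [0.5687 0.0452 0.1199] R [[-0.972, 0.236, 0.0], [0.236, 0.972, 0.001], [-0.0, 0.001, -1.0]] q [ 3.500e-02  1.630e-01  1.942e+00  1.000e-03  1.037e+00 -1.297e+00]
delta tool [ 0.0008 -0.0005  0.0019]
w 0.03363698210253302 39.609076380729675 [-2.1  3.5  5.8]
top [296.38461538 242.92307692] 39 [0.50829627 0.03218817 0.086     ] 0.0608464025624875 -167.9411287331928
scene [262.83783784 192.        ] 37 [0.49530818 0.02139243 0.086     ] 0.07620806581724497 -162.0332111385152
```

View pics/a2.png

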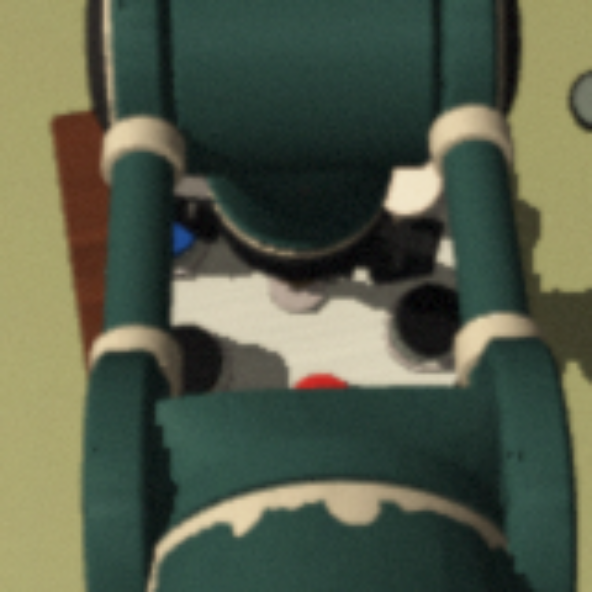

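View pics/a2s.png

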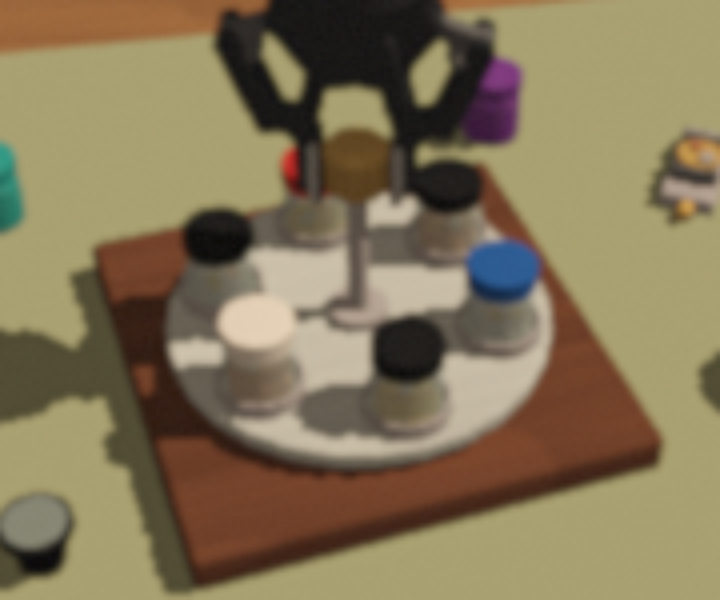

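View pics/w2.png

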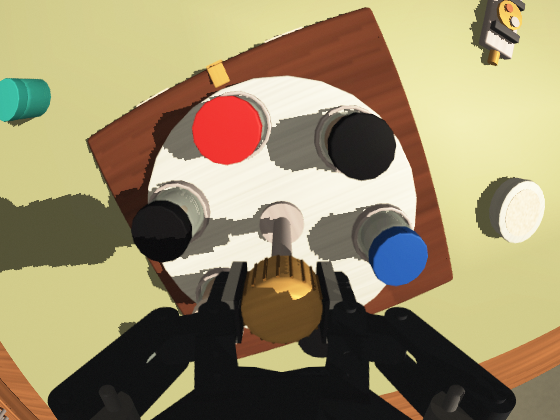

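The wrist view shows the red cap at (228,130), just behind the pointer at (219,74), with the knob held at (283,298). The top and scene views are mostly blocked by the arm. Next I measure the residual angle from the wrist view.

```bash
python3 - <<'E'
from h import *
from go import *
im=cv2.imread("pics/w2.png")[:,:,::-1].copy();s=read_state();c=vision.calibration("wrist");f=210/np.tan(np.radians(c['vfov'])/2);M=np.array(c['mount']);R=Ro.from_rotvec(s['tcp_rot']).as_matrix()
def W(u,v,z):
    a=np.array([u-c['cx'],v-c['cy']]);r=np.hypot(*a);th=r/f
    d=R@M[:3,:3]@np.r_[np.sin(th)*a/r,np.cos(th)];o=R@M[:3,3]+s['tool_pos'];return (o+d*(z-o[2])/d[2])[:2]
r,a=blob(im,(0,150,120),(6,255,255),(170,80,290,180));p,b=blob(im,(12,110,120),(28,255,255),(200,55,240,92));bl,d=blob(im,(100,150,60),(120,255,255),(350,210,440,300))
print(r,a,p,b,bl,d)
ax=np.array([.5678,.0449]);caps={"red":W(*r,.088),"ptr":W(*p,.027),"blue":W(*bl,.088),"blk1":W(362,146,.088),"blk5":W(162,231,.088)}
for A in (ax,W(281,223,.041)):
  print(A)
  for k,v in caps.items(): e=v-A;print(k,v.round(4),np.linalg.norm(e).round(4),np.degrees(np.arctan2(e[1],e[0])).round(2))
j=np.array([caps[k] for k in("red","blue","blk1","blk5")]);
from scipy.optimize import least_squares as L
o=L(lambda x:(np.hypot(*(j-x[:2]).T)-.076),[*ax]).x;print("axis fit",o)
for k in("red","ptr"): e=caps[k]-o;print(k,np.linalg.norm(e),np.degrees(np.arctan2(e[1],e[0])))
E
```

```text
[226.57936932 129.43292357] 3742 [217.68028846  73.42307692] 416 [398.11437403 255.60123648] 2588
[0.5678 0.0449]
red [0.4935 0.0326] 0.0753 -170.58
ptr [0.4533 0.0259] 0.1161 -170.58
blue [0.5915 0.1143] 0.0734 71.17
blk1 [0.5195 0.1022] 0.075 130.15
blk5 [ 0.5406 -0.0232] 0.0733 -111.78
[0.56945405 0.04416084]
red [0.4935 0.0326] 0.0769 -171.32
ptr [0.4533 0.0259] 0.1176 -171.07
blue [0.5915 0.1143] 0.0736 72.58
blk1 [0.5195 0.1022] 0.0766 130.74
blk5 [ 0.5406 -0.0232] 0.0733 -113.19
axis fit [0.56882336 0.044453  ]
red 0.07627196399176327 -171.0349098884081
ptr 0.11699540664843508 -170.88077256404384
```

The red jar and the pointer agree to within about 0.3° for every axis estimate. The grip is steady at 40 N, so I'm handing the job in.

```bash
python3 -c "
from workcell import ticket;print(ticket.finish_job())"
```

```text
the job is handed in; nothing more can be done
None
```

I turned the carousel by its knob until the red-capped jar stood behind the pointer (within about 0.3° by the wrist camera), and handed the job in with the gripper still holding the knob at 40 N.

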